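# Clear the sampler dock, then present the vial carrier over it

## Task

The loading dock must be made ready for the next set of samples: put the leftover glass vial standing on it into the yellow bin and the leftover steel cartridge into the blue bin. Then take the vial carrier by its red handle, carry it level across over the top of the row of bottles without disturbing anything, and finish still holding it level and steady over the dock, centred and lined up lengthwise with it, about 15 mm above the tops of the dock's metal guides. The carrier must never touch the dock, and the job ends with it in the gripper: do not set it down or let go.

Things in the scene. Friction and masses are not known exactly. Their poses are not given: they have to be found in the camera images.
- carrier_mid (a point): vial carrier: white block 120 mm (x) by 64 mm (y), 24 mm tall, with ten fixed amber vials with blue caps (tops 42 mm above its underside, one row along each side of the handle), and a red upright blade handle in the middle, 70 mm long (x), 12 mm thick (y), its top 100 mm above the underside. About 0.26 kg. Point: its centre, 50 mm above its underside; z up. Same either way round
- dock_mouth (a point): loading dock, fixed to the bench: white base 170 mm (x) by 120 mm (y), black pad 20 mm above the bench between aluminium guides that rise to 34 mm (a cheek across each end, 132 mm apart; a lip at each corner, 78 mm apart across). A grey box 45 mm tall lies 85 to 130 mm to its +x. Point: centre of the pad, at the height of the guide tops, 34 mm above the bench; z up, x along its length
- vial_mid (a point): leftover glass vial standing upright near one end of the dock's pad: amber glass, 24 mm diameter, 60 mm tall with its white cap (cap 23 mm diameter), about 35 g. This point is its centre, 30 mm above its underside; z along its axis
- cartridge_mid (a point): leftover steel cartridge standing upright near the other end of the pad: a steel barrel 22 mm in diameter and 46 mm long above a 28 mm wide, 16 mm tall foot; 62 mm tall in all, about 90 g. This point is its centre on the axis, 31 mm above its underside; z along its axis
- glass_bin: yellow open-topped bin fixed to the bench, 105 mm (its x) by 120 mm (its y), 50 mm tall, walls and floor about 4 mm. Origin: centre of its underside; z up
- steel_bin: blue open-topped bin fixed to the bench, 105 mm (its x) by 120 mm (its y), 50 mm tall, walls and floor about 4 mm. Origin: centre of its underside; z up
- spill_tray: low grey spill tray fixed to the bench, 360 mm (its x) by 80 mm (its y), 18 mm tall, with the row of four bottles in it (their tops about 104 mm above the bench); it runs away from the robot between the carrier and the dock. Origin: centre of its underside; z up
- bottle0: amber glass jar, 52 mm diameter, 100 mm tall, cap included; one of the four standing in the row in the spill tray; not to be disturbed. Origin: centre of its underside; z up
- bottle1: amber glass jar, 52 mm diameter, 100 mm tall, cap included; one of the four standing in the row in the spill tray; not to be disturbed. Origin: centre of its underside; z up
- bottle2: amber glass jar, 52 mm diameter, 100 mm tall, cap included; one of the four standing in the row in the spill tray; not to be disturbed. Origin: centre of its underside; z up
- bottle3: amber glass jar, 52 mm diameter, 100 mm tall, cap included; one of the four standing in the row in the spill tray; not to be disturbed. Origin: centre of its underside; z up
- beaker: glass beaker, 70 mm wide, 90 mm tall, beyond the carrier; not to be disturbed. Origin: centre of its underside
- powder_jar: white jar, black cap, 64 mm diameter, 80 mm tall, beyond the row of bottles; not to be disturbed. Origin: centre of its underside
- wrench: steel wrench, 150 mm long, lying flat to the left of the carrier; not to be disturbed. Origin on its underside, x along its length
Things that resemble listed ones, but are neither listed nor needed, are in the scene too. Leave any purple look-alike of the part that bears vial_mid alone.

How it is judged (in metres and radians):
On the way, in this order (a step that is already met when the one before it is completed fails the run):
1. the vial lies in the yellow bin and the cartridge in the blue bin (x of vial_mid in the frame of glass_bin between -0.0525 and 0.0525 m and y of vial_mid in the frame of glass_bin between -0.06 and 0.06 m and z of vial_mid in the frame of glass_bin below 0.05 m and x of cartridge_mid in the frame of steel_bin between -0.0525 and 0.0525 m and y of cartridge_mid in the frame of steel_bin between -0.06 and 0.06 m and z of cartridge_mid in the frame of steel_bin below 0.05 m and contact force between the fingers and vial below 0.1 N and contact force between the fingers and cartridge below 0.1 N), for 0.2 s.
2. the carrier passes over the row of bottles, its underside above their tops (height (world z) of carrier_mid above 0.155 m and y of carrier_mid in the frame of spill_tray between -0.05 and 0.05 m and x of carrier_mid in the frame of spill_tray between -0.2 and 0.2 m), for 0.02 s.
At the end, for the whole second after the job is handed in: The vial is in the yellow bin and the cartridge in the blue bin; the carrier is held in the fingers, still and level (within 0.12 rad), its centre within 10 mm of the dock's centre, its length within 0.12 rad of the dock's, its underside 4 to 30 mm above the guide tops, touching nothing of the dock (x of vial_mid in the frame of glass_bin between -0.0525 and 0.0525 m and y of vial_mid in the frame of glass_bin between -0.06 and 0.06 m and z of vial_mid in the frame of glass_bin below 0.05 m and x of cartridge_mid in the frame of steel_bin between -0.0525 and 0.0525 m and y of cartridge_mid in the frame of steel_bin between -0.06 and 0.06 m and z of cartridge_mid in the frame of steel_bin below 0.05 m and horizontal distance between carrier_mid and dock_mouth below 0.01 m and angle between the x axis of carrier_mid and the x axis of dock_mouth, either way round below 0.12 rad and angle between carrier_mid's own z axis and vertical below 0.12 rad and z of carrier_mid in the frame of dock_mouth between 0.054 and 0.08 m and contact force between the fingers and carrier above 0.5 N and contact force between carrier and dock below 0.1 N and linear speed of carrier below 0.02 m/s and angular speed of carrier below 0.15 rad/s); the arm keeps its last pose, push and grip.
It fails at once if the carrier touches the dock (contact force between carrier and dock above 1 N).
It fails at once if the carrier is tipped (more than 0.35 rad) (angle between carrier_mid's own z axis and vertical above 0.35 rad).
It fails at once if a bottle, the beaker, the jar or the wrench is moved more than 20 mm, or toppled (distance of any of bottle0, bottle1, bottle2, bottle3, beaker, powder_jar, wrench from where it was at the start of the episode above 0.02 m or angle between any of bottle0, bottle1, bottle2, bottle3, beaker, powder_jar's own z axis and vertical above 0.35 rad).
It also fails if it takes over 72 s, if anything falls off the work surface, if the arm or the gripper's body presses on something with over 40 N, if the wrist force passes 120 N, or if a joint passes its speed limit or range.

## Robot

A 7-joint arm with a two-finger parallel gripper is mounted at the origin on the work surface. World frame = base frame: x ahead of the robot, y to its left, z up, the work surface at z = 0. Lengths are in mm, angles in rad, forces in N, time in s.
With the tool pointing down it reaches from about 400 to 875 mm from the base axis. Payload 4.4 kg.
Tool frame: the origin (TCP) lies at the very end of the fingers, on their centre line; the grasp point (between the pads) lies 19 mm behind it; z points along the fingers, y is the direction in which the jaws open and shut (so a half turn about z gives the same grasp; the last joint's range is limited). The gripper opens to 85 mm and grips with 20 to 120 N. Pads are 22 mm wide; open, the fingers measure 114 mm over their backs; the gripper's body (76 mm by 85 mm) begins 54 mm behind the grasp point. The pads swing forward as they close: fully open they stand 13 mm farther back than shut.
Start: joints at [1.048, 0.628, 0.038, 1.517, -0.027, 0.996, -0.02], TCP at [286.729, -583.356, 231.313] pointing down, gripper open.
Joint ranges: [-3.06, 3.06], [-0.37, 2.12], [-1.25, 1.32], [0.18, 2.47], [-1.1, 4.24], [0.23, 1.98], [-2.94, 2.94]. Speed limits (rad/s): [2.57, 2.57, 3.14, 3.14, 3.14, 3.14, 3.14].

## Interface

Orientations are given as [roll, pitch, yaw] about the fixed x, y, z axes, in that order (R = Rz(yaw) Ry(pitch) Rx(roll)).
In Python, from cell import ctrl, eyes gives the robot as it stands.
- The arm moves only by the tool move_arm, never from a script. Its argument "increments" is a list of rows, each a list of 6 numbers: the shift along the tool's x, y, z in cm, then the turn, a rotation vector about the tool's x, y, z in degrees. In form: [[x, y, z, wx, wy, wz], ...]. A call has 1 to 20 rows; each row is the pose to reach, as a shift and turn from the pose commanded when the call began, along the tool's axes at that moment; what a row does not reach only later rows make up. A row lasts 1/10 s, in which the tool goes at most 50 mm and 8.59 degrees, less where a joint would pass 70% of its speed; a pose out of reach is approached as far as the arm can. A call with a gripper value outside its range is refused whole. "grip" is the opening, from -1 (shut) to 1 (fully open), set as the call begins (left out, the last holds). The fingers move at their own pace and stop on an object; the grip force is fixed at half the most. Time passes only in rows, so rows that repeat a pose let the fingers close. It gives the time, the measured TCP pose, the force and the opening at its end, in the units of the state.
- ctrl.read_state(): the state, without advancing time (a new reading comes with each control period).
- eyes.get_image(name): name is "scene" or "top" or "wrist"; returns the picture (420x560x3 uint8, red, green, blue); there is no depth.
- eyes.calibration(name): a dict with "fx", "fy", "cx", "cy" (pixels), "pose" (4x4, takes a point from camera to world coordinates); the wrist camera has in their place "tool_from_camera" (4x4, takes a point from camera to tool coordinates, whose origin is the TCP and whose axes are the flange's). Camera axes: x right, y up, looking along -z (the intrinsics and any distortion apply to the point x, -y, -z); pixel columns grow to the right and rows downward; lengths in mm; the calibration is good to about 2 mm. A picture is of the moment at which its call begins: read the wrist's pose just before it. calibration takes no time and is no camera call.
- ctrl.finish_job(): hands the job in, once; it reports no verdict.
The state is a dict: "clock": time; "qpos": joint angles; "qd": joint speeds; "tau": joint torques, N m; "eef_pos": TCP position; "tool_rot": TCP orientation; "force": force on the tool from outside, world axes, zero at the start; "torque": the same for the moment, N m; "width": finger opening in mm.
Only numpy, scipy, OpenCV 4.12 (cv2) and the standard library are available. Lean on these libraries where they do the work, as an engineer would, in place of code of your own. Each camera call takes 0.05 s, during which the arm holds its last target. There are 200 camera calls.

## Working session

There is one attempt and no reset: what is moved stays moved. The work goes in short steps, Python scripts to look and compute and a tool call to move; the robot and the scene stay as the last step left them, time stands still between calls to the robot, and variables do not carry over. Pictures are saved under pics/ and viewed, about 8 in all and at most 12, crops included, and the job is handed in when it is done.

Besides the shell and the picture viewer there is one more tool, called after "Call:" as name(argument=value, ...), one argument or row to a line, values as JSON. move_arm: Moves the arm, as the interface text tells. Its arguments: {"type":"object","properties":{"increments":{"type":"array","items":{"type":"array","items":{"type":"number"}}},"grip":{"type":"number"}},"required":["increments"]}

```bash
mkdir -p pics; ls; python3 - <<'E'
from cell import ctrl, eyes
import cv2,numpy as np
np.set_printoptions(precision=4,suppress=True)
s=ctrl.read_state();print(s)
for n in("scene","top","wrist"):
    im=eyes.get_image(n);cv2.imwrite(f"pics/{n}0.png",im[:,:,::-1]);print(n,eyes.calibration(n))
E
```

```text
pics
{'clock': 0.0, 'qpos': array([ 1.0482,  0.6294,  0.0385,  1.5183, -0.027 ,  0.9963, -0.02  ]), 'qd': array([ 0.0009, -0.0004, -0.0002, -0.0008,  0.0015, -0.0014, -0.002 ]), 'tau': array([ -0.0001, -56.3387,   1.2261, -19.344 ,   0.0109,   0.0106,
        -0.    ]), 'eef_pos': array([ 286.456 , -582.7955,  230.3834]), 'tool_rot': array([-3.1397,  0.    ,  0.4568]), 'force': array([-0.4715,  0.4722,  0.4185]), 'torque': array([ 0.0088, -0.0115, -0.0228]), 'width': 85.30268823150793}
scene {'fx': 476.2658888856405, 'fy': 476.2658888856405, 'cx': 279.8612368437529, 'cy': 209.56972140113066, 'pose': array([[   0.6591,   -0.4815,    0.5778, 1326.0863],
       [   0.752 ,    0.4166,   -0.5108, -549.4096],
       [   0.0052,    0.7712,    0.6366,  850.5369],
       [   0.    ,    0.    ,    0.    ,    1.    ]])}
top {'fx': 445.74255946527694, 'fy': 445.74255946527694, 'cx': 275.6759917343747, 'cy': 214.12761111581108, 'pose': array([[   0.0288,    0.9874,   -0.1557,  438.1441],
       [  -0.9996,    0.0295,    0.0024,   86.0456],
       [   0.007 ,    0.1556,    0.9878, 1157.2828],
       [   0.    ,    0.    ,    0.    ,    1.    ]])}
wrist {'fx': 312.9609995243065, 'fy': 312.9609995243065, 'cx': 275.59242091466155, 'cy': 214.59856777505235, 'tool_from_camera': array([[  -0.0003,    0.9476,    0.3196,   81.4146],
       [   1.    ,    0.0002,    0.0005,   -0.4533],
       [   0.0004,    0.3196,   -0.9476, -143.0468],
       [   0.    ,    0.    ,    0.    ,    1.    ]])}
```

View pics/top0.png

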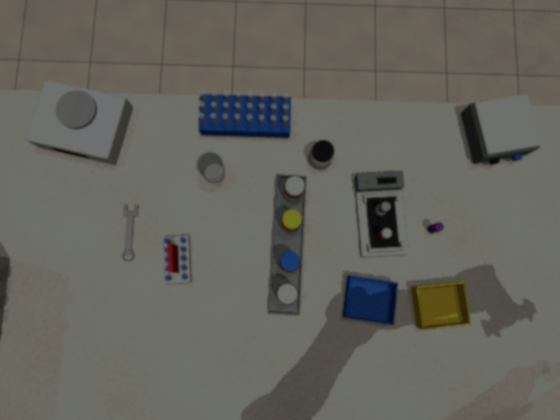

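View pics/scene0.png

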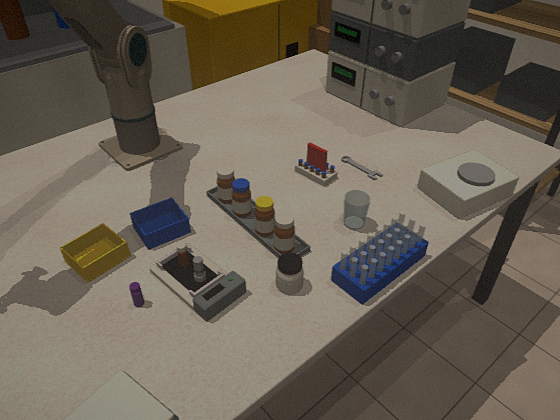

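Top view: dock at (383,222), candidate vial at (387,233) (white cap), candidate cartridge at (382,209), and a purple look-alike at (436,228). The blue bin is at (370,300), the yellow at (441,305), the carrier at (177,259) and the bottles at x≈290. One close crop settles the choice.

```bash
cat > h.py <<'E'
from cell import ctrl, eyes
import cv2, numpy as np
from scipy.spatial.transform import Rotation as R
np.set_printoptions(precision=2,suppress=True)
def campose(n,s=None):
    c=eyes.calibration(n)
    if n!="wrist": return c,c["pose"]
    T=np.eye(4);T[:3,:3]=R.from_euler('xyz',s["tool_rot"]).as_matrix();T[:3,3]=s["eef_pos"]
    return c,T@c["tool_from_camera"]
def w(n,u,v,z,s=None):
    "pixel -> world point at height z"
    c,P=campose(n,s)
    d=P[:3,:3]@np.array([(u-c["cx"])/c["fx"],-(v-c["cy"])/c["fy"],-1]);o=P[:3,3]
    return o+d*(z-o[2])/d[2]
def p(n,X,s=None):
    c,P=campose(n,s);q=P[:3,:3].T@(np.array(X,float)-P[:3,3])
    return np.array([c["cx"]-c["fx"]*q[0]/q[2], c["cy"]+c["fy"]*q[1]/q[2]])
def snap(n,f,box=None,k=1):
    s=ctrl.read_state();im=eyes.get_image(n)[:,:,::-1];cv2.imwrite(f"pics/{f}_raw.png",im)
    if box: im=im[box[1]:box[3],box[0]:box[2]]
    if k!=1: im=cv2.resize(im,None,fx=k,fy=k,interpolation=cv2.INTER_CUBIC)
    cv2.imwrite(f"pics/{f}.png",im); return s
E
python3 - <<'E'
from h import *
a=cv2.imread("pics/top0.png");b=cv2.imread("pics/scene0.png")
A=cv2.resize(a[165:330,340:475],None,fx=3,fy=3,interpolation=2)
B=cv2.resize(b[235:320,140:250],None,fx=3.3,fy=3.3,interpolation=2)
C=cv2.resize(a[220:295,95:200],None,fx=3.3,fy=3.3,interpolation=2)
o=np.zeros((600,800,3),np.uint8)
o[:A.shape[0],:A.shape[1]]=A;o[:B.shape[0],420:420+B.shape[1]]=B;o[300:300+C.shape[0],420:420+C.shape[1]]=C
cv2.imwrite("pics/crop1.png",np.clip(o.astype(float)*1.5,0,255).astype(np.uint8))
for l,n,u,v,z in [("vial","top",387,233,60+20),("cart","top",382,207,82),("blue","top",370,300,50),("yel","top",441,305,50),("carrier","top",173,258,100),("carr scene","scene",317,155,100),("dock","top",383,222,20),("bott0","top",288,294,104),("b3","top",295,186,104)]: print(l,w(n,u,v,z))
E
```

```text
vial [ 569.54 -188.84   80.  ]
cart [ 633.1 -176.7   82. ]
blue [ 407.15 -153.21   50.  ]
yel [ 400.1  -326.79   50.  ]
carrier [492.74 322.76 100.  ]
carr scene [529.42 296.06 100.  ]
dock [ 605.11 -194.1    20.  ]
bott0 [416.94  49.41 104.  ]
b3 [674.34  38.78 104.  ]
```

View pics/crop1.png

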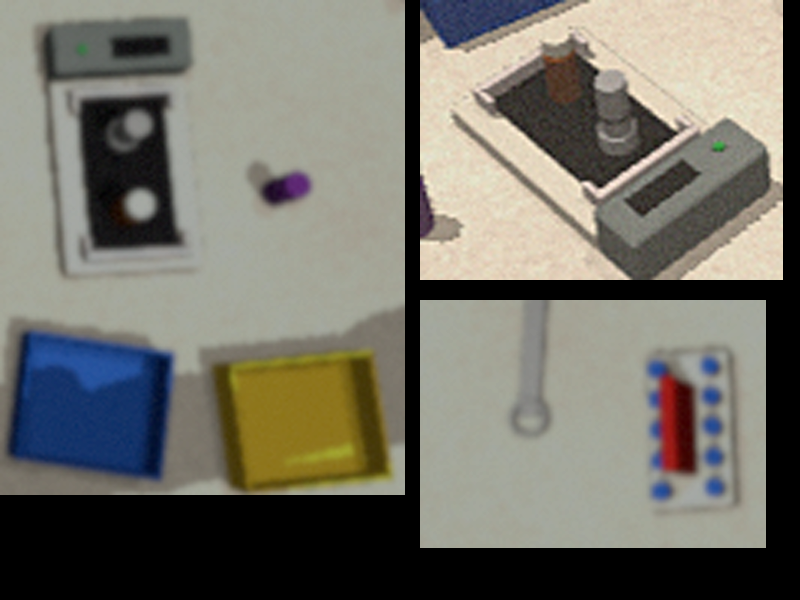

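Crop: the amber vial with the white cap is at the −x end of the dock (top px ≈386,233). The steel cartridge with the wide foot is at the +x end (386,207). The purple look-alike stands outside the dock and is left alone.

```bash
cat >> h.py <<'E'
def go(x,y,z,yaw,roll=np.pi,frm=None):
    "shift cm + turn deg in tool axes from measured (or given) pose to vertical tool pose"
    s=ctrl.read_state()
    A=R.from_euler('xyz',s["tool_rot"] if frm is None else frm[3:]);o=s["eef_pos"] if frm is None else np.array(frm[:3])
    B=R.from_euler('xyz',[np.pi,0,yaw])
    return np.r_[A.inv().apply(np.array([x,y,z])-o)/10,(A.inv()*B).as_rotvec(degrees=True)]
E
python3 - <<'E'
from h import *
t=lambda c,z:w("top",340+c[0]/3,165+c[1]/3,z)
for a,b,z in [((52,85),(66,275),18),((187,80),(195,268),18)]:
    A,B=t(a,z),t(b,z);print("dock edge",A,B,np.linalg.norm(A-B),np.arctan2((A-B)[1],(A-B)[0]))
print("vial",t((139,205),80),"cart",t((138,125),82),"blue",t((93,405),50),"yel",t((306,422),50))
c=lambda q,z:w("top",95+q[0]/3.3,220+(q[1]-300)/3.3 if 0 else 220+q[1]/3.3,z)
print("handle top",c((663-420,375-300),100),c((663-420+9,470-300),100), "block", [c(q,24) for q in((648-420,352-300),(730-420,348-300),(738-420,503-300),(655-420,510-300))])
print(go(600,-189,200,0))
E
```

```text
dock edge [ 678.99 -128.18   18.  ] [ 514.41 -140.14   18.  ] 165.01611588860948 0.07255315596581526
dock edge [ 686.99 -245.89   18.  ] [ 523.58 -250.18   18.  ] 163.47333533348868 0.02626000801205648
vial [ 568.67 -187.2    80.  ] cart [ 634.22 -186.53   82.  ] blue [ 407.22 -155.66   50.  ] yel [ 398.57 -329.19   50.  ]
handle top [528.52 335.43 100.  ] [461.02 324.55 100.  ] block [array([552.46, 366.09,  24.  ]), array([557.43, 303.03,  24.  ]), array([439.24, 289.96,  24.  ]), array([432.17, 352.63,  24.  ])]
[ 45.5  -21.52   3.09  -0.08   0.02  26.17]
```

Call:
move_arm(
  increments=[
    [1,-0.5,0,0,0,1],
    [3.5,-1.7,0.2,0,0,2],
    [7.5,-3.5,0.5,0,0,4],
    [11.5,-5.4,0.8,0,0,6],
    [15.5,-7.3,1,0,0,8],
    [19.5,-9.2,1.3,0,0,10],
    [23.5,-11.1,1.6,0,0,12],
    [27.5,-13,1.9,0,0,14],
    [31.5,-14.9,2.1,0,0,16],
    [35.5,-16.8,2.4,0,0,18],
    [39.5,-18.7,2.7,0,0,20],
    [43,-20.3,2.9,0,0,22],
    [45,-21.3,3,0,0,23],
    [45.5,-21.5,3,0,0,23.3],
    [45.5,-21.5,3,0,0,23.3],
    [45.5,-21.5,3,0,0,23.3],
  ],
)

```text
clock: 1.75
eef_pos: [599.0, -191.9, 201.3]
tool_rot: [3.14, 0.001, 0.048]
force: [0.4, -0.1, 0.3]
width: 85.3
```

```bash
python3 - <<'E'
from h import *
s=snap("wrist","w1");print(s["eef_pos"],s["tool_rot"],s["clock"])
for n,X in [("vial",(568.7,-187.2,80)),("cart",(634.2,-186.5,82)),("dockc",(601,-191,20))]: print(n,p("wrist",X,s))
E
```

```text
[ 598.97 -191.93  201.32] [3.14 0.   0.05] 1.75
vial [268.89 237.35]
cart [271.18 166.36]
dockc [274.79 187.46]
```

View pics/w1.png

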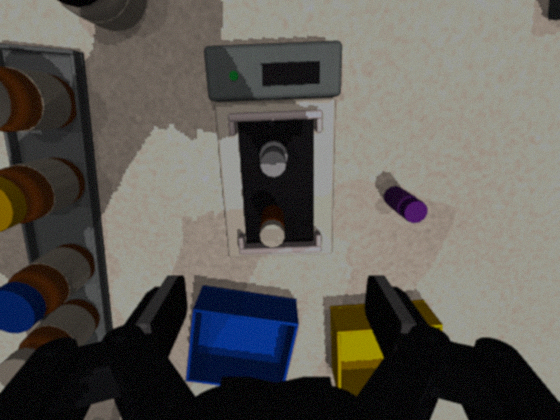

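Wrist view: vial cap at (272,232), cartridge top at (273,158), dock guides from y=115 to y=246. This agrees with the top camera to within about 5 px.

```bash
python3 - <<'E'
from h import *
s=ctrl.read_state()
im=cv2.imread("pics/w1_raw.png")
print("vial",w("wrist",272,233,80,s),"cart",w("wrist",273,158,82,s))
# base corners z~18, black pad corners z20
b=[w("wrist",u,v,18,s) for u,v in((217,101),(336,98),(331,252),(229,255))];print("base",b,np.mean(b,0))
c=[w("wrist",u,v,34,s) for u,v in((229,116),(322,112),(319,246),(237,249))];print("guides",c,np.mean(c,0))
B=w("wrist",249,289,50,s),w("wrist",198,288,50,s),w("wrist",297,298,50,s);print("blue far corners",B)
v=w("wrist",272,233,80,s);print(go(v[0],v[1],43,0.05))
E
```

```text
vial [ 573.02 -190.09   80.  ] cart [ 641.2 -188.    82. ]
base [array([ 684.66, -130.66,   18.  ]), array([ 692.87, -246.93,   18.  ]), array([ 527.56, -259.21,   18.  ]), array([ 518.32, -142.28,   18.  ])] [ 605.85 -194.77   18.  ]
guides [array([ 671.6 , -144.64,   34.  ]), array([ 679.31, -232.21,   34.  ]), array([ 541.57, -241.99,   34.  ]), array([ 533.87, -153.22,   34.  ])] [ 606.59 -193.02   34.  ]
blue far corners (array([ 494.61, -168.31,   50.  ]), array([ 493.3 , -113.35,   50.  ]), array([ 485.76, -220.88,   50.  ]))
[-2.56 -0.35 15.85  0.07  0.05 -0.16]
```

Call:
move_arm(
  increments=[
    [-0.8,-0.1,1,0,0,-0.5],
    [-1.8,-0.2,3.5,0,0,-1],
    [-2.6,-0.3,6.5,0,0,-1.2],
    [-2.6,-0.3,9.5,0,0,-1.2],
    [-2.6,-0.3,12.5,0,0,-1.2],
    [-2.6,-0.3,14.8,0,0,-1.2],
    [-2.6,-0.3,15.8,0,0,-1.2],
    [-2.6,-0.3,15.8,0,0,-1.2],
  ],
)

```text
clock: 2.6
eef_pos: [572.7, -189.1, 42.4]
tool_rot: [-3.141, 0.003, 0.069]
force: [0.6, -0.7, -0.3]
width: 85.4
```

Call:
move_arm(
  increments=[
    [0,0,0,0,0,0],
    [0,0,0,0,0,0],
    [0,0,0,0,0,0],
    [0,0,0,0,0,0],
    [0,0,0,0,0,0],
    [0,0,0,0,0,0],
    [0,0,0,0,0,0],
    [0,0,0,0,0,0],
    [0,0,0,0,0,0],
    [0,0,0,0,0,0],
  ],
  grip=-1,
)

```text
clock: 3.6
eef_pos: [574.7, -188.3, 44.2]
tool_rot: [3.141, -0.001, 0.071]
force: [-1.2, 0.4, 6.7]
width: 22.2
```

```bash
python3 - <<'E'
from h import *
s=ctrl.read_state();print(s["eef_pos"],s["tool_rot"],s["width"],s["force"])
print(go(*s["eef_pos"][:2],130,0.07)); print(go(399,-327,130,0.07),go(399,-327,42,0.07))
E
```

```text
[ 574.69 -188.25   44.2 ] [ 3.14 -0.    0.07] 22.209437589265136 [-1.18  0.44  6.66]
[ 0.01  0.   -8.58  0.03 -0.07  0.06]
[-18.5   12.6   -8.6    0.03  -0.07   0.06] [-18.51  12.59   0.2    0.03  -0.07   0.06]
```

Call:
move_arm(
  increments=[
    [0,0,-1,0,0,0],
    [0,0,-3,0,0,0],
    [0,0,-5.5,0,0,0],
    [0,0,-7.6,0,0,0],
    [-1,0.7,-8.6,0,0,0],
    [-3,2,-8.6,0,0,0],
    [-6,4,-8.6,0,0,0],
    [-9,6,-8.6,0,0,0],
    [-12,8,-8.6,0,0,0],
    [-15,10,-8.6,0,0,0],
    [-17.4,11.6,-8.6,0,0,0],
    [-18.5,12.5,-8.6,0,0,0],
    [-18.5,12.5,-8.6,0,0,0],
    [-18.5,12.5,-7,0,0,0],
    [-18.5,12.5,-4,0,0,0],
    [-18.5,12.5,-1.5,0,0,0],
    [-18.5,12.5,0,0,0,0],
    [-18.5,12.5,0,0,0,0],
  ],
)

```text
clock: 5.4
eef_pos: [399.0, -323.4, 41.3]
tool_rot: [-3.138, 0.002, 0.074]
force: [-0.6, -0.7, -0.3]
width: 22.0
```

```bash
python3 - <<'E'
from h import *
s=snap("scene","s1",(40,120,320,330),2.5);print(s["eef_pos"],s["tool_rot"],s["width"],s["force"])
print(p("scene",(399,-327,50)))
E
```

```text
[ 398.97 -323.39   41.31] [-3.14  0.    0.07] 22.02176766159136 [-0.62 -0.71 -0.3 ]
[ 95.76 241.77]
```

View pics/s1.png

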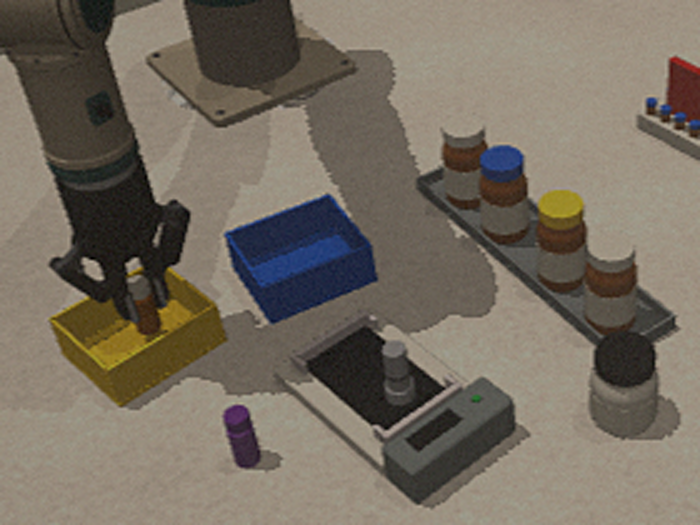

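The vial hangs upright inside the yellow bin (crop px 145,305). The dock now holds only the cartridge, at (398,370). Releasing the vial.

Call:
move_arm(
  increments=[
    [0,0,0,0,0,0],
    [0,0,0,0,0,0],
    [0,0,0,0,0,0],
    [0,0,0,0,0,0],
    [0,0,0,0,0,0],
    [0,0,-1,0,0,0],
    [0,0,-3.5,0,0,0],
    [0,0,-6.5,0,0,0],
    [0,0,-9.5,0,0,0],
    [0,0,-10.5,0,0,0],
    [0,0,-10.8,0,0,0],
  ],
  grip=0.15,
)

```text
clock: 6.55
eef_pos: [399.1, -326.3, 152.9]
tool_rot: [3.14, -0.002, 0.071]
force: [0.0, -0.7, 0.6]
width: 49.0
```

```bash
python3 - <<'E'
from h import *
s=ctrl.read_state();print(s["eef_pos"],s["tool_rot"],s["width"],s["force"])
s=snap("wrist","w2")
print(go(638,-187,150,0.07),go(638,-187,43,0.07))
E
```

```text
[ 399.1  -326.32  152.92] [ 3.14 -0.    0.07] 48.988956333582436 [ 0.04 -0.68  0.64]
[ 24.85 -12.16   0.24   0.05  -0.07   0.06] [ 24.84 -12.17  10.94   0.05  -0.07   0.06]
```

Call:
move_arm(
  increments=[
    [1,-0.5,0,0,0,0],
    [3.5,-1.7,0,0,0,0],
    [7.5,-3.7,0,0,0,0],
    [11.5,-5.6,0,0,0,0],
    [15.5,-7.6,0,0,0,0],
    [19.5,-9.6,0.2,0,0,0],
    [23,-11.3,0.2,0,0,0],
    [24.5,-12.1,0.2,0,0,0],
    [24.8,-12.2,0.2,0,0,0],
    [24.8,-12.2,0.2,0,0,0],
  ],
  grip=0.7,
)

```text
clock: 7.6
eef_pos: [636.4, -185.9, 147.6]
tool_rot: [-3.141, 0.003, 0.072]
force: [0.4, -0.5, 0.7]
width: 72.4
```

```bash
python3 - <<'E'
from h import *
s=snap("wrist","w3");print(s["eef_pos"],s["tool_rot"],s["width"])
print("cart pred",p("wrist",(638,-187,82),s))
a=cv2.imread("pics/w2_raw.png");b=cv2.imread("pics/w3_raw.png")
cv2.imwrite("pics/pair.png",np.hstack([a[180:420,80:480],b[100:340,80:480]]))
E
```

```text
[ 636.38 -185.94  147.63] [-3.14  0.    0.07] 72.40394872331565
cart pred [277.57 226.76]
```

View pics/pair.png

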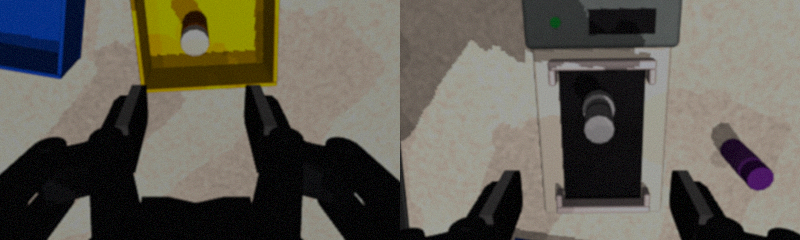

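Left pane: the vial stands in the yellow bin. Right pane: the cartridge top is at image (279,228), within 2 px of the prediction. Descending and gripping.

Call:
move_arm(
  increments=[
    [0.1,0,1,0,0,0],
    [0.1,0,3.5,0,0,0],
    [0.1,0,6.5,0,0,0],
    [0.1,0,9,0,0,0],
    [0.1,0,10.3,0,0,0],
    [0.1,0,10.5,0,0,0],
    [0.1,0,10.5,0,0,0],
  ],
)

```text
clock: 8.35
eef_pos: [638.1, -187.1, 44.5]
tool_rot: [3.141, -0.0, 0.07]
force: [0.5, 0.1, -0.0]
width: 72.5
```

Call:
move_arm(
  increments=[
    [0,0,0,0,0,0],
    [0,0,0,0,0,0],
    [0,0,0,0,0,0],
    [0,0,0,0,0,0],
    [0,0,0,0,0,0],
    [0,0,0,0,0,0],
    [0,0,0,0,0,0],
    [0,0,0,0,0,0],
    [0,0,0,0,0,0],
  ],
  grip=-1,
)

```text
clock: 9.25
eef_pos: [638.7, -186.7, 45.2]
tool_rot: [3.141, -0.001, 0.071]
force: [-1.2, -0.1, 6.0]
width: 20.5
```

```bash
python3 - <<'E'
from h import *
s=ctrl.read_state();print(s["eef_pos"],s["tool_rot"],s["width"],s["force"])
print(go(408,-157,130,0.07),go(408,-157,42,0.07))
q=dict(s);q["eef_pos"]=np.array([636.38,-185.94,147.63]);q["tool_rot"]=np.array([-3.141,.003,.072])
c=[w("wrist",u,v,34,q) for u,v in((229,160),(335,158),(330,307),(235,310))];print(c,np.mean(c,0))
E
```

```text
[ 638.75 -186.67   45.21] [ 3.14 -0.    0.07] 20.464014081081526 [-1.19 -0.06  6.03]
[-22.8   -4.59  -8.51   0.02  -0.07   0.06] [-22.81  -4.6    0.29   0.02  -0.07   0.06]
[array([ 675.  , -144.71,   34.  ]), array([ 682.82, -230.88,   34.  ]), array([ 540.78, -245.01,   34.  ]), array([ 530.76, -153.91,   34.  ])] [ 607.34 -193.63   34.  ]
```

Call:
move_arm(
  increments=[
    [0,0,-1,0,0,0],
    [0,0,-3,0,0,0],
    [0,0,-5.5,0,0,0],
    [0,0,-7.6,0,0,0],
    [-1,-0.2,-8.6,0,0,0],
    [-3,-0.6,-8.6,0,0,0],
    [-6,-1.2,-8.6,0,0,0],
    [-9.5,-1.9,-8.6,0,0,0],
    [-13,-2.6,-8.6,0,0,0],
    [-16.5,-3.3,-8.6,0,0,0],
    [-20,-4,-8.6,0,0,0],
    [-22,-4.4,-8.6,0,0,0],
    [-22.8,-4.6,-8.6,0,0,0],
    [-22.8,-4.6,-8.6,0,0,0],
    [-22.8,-4.6,-7,0,0,0],
    [-22.8,-4.6,-4,0,0,0],
    [-22.8,-4.6,-1.5,0,0,0],
    [-22.8,-4.6,0,0,0,0],
    [-22.8,-4.6,0,0,0,0],
  ],
)

```text
clock: 11.15
eef_pos: [408.9, -157.0, 42.7]
tool_rot: [3.141, -0.0, 0.072]
force: [1.1, 0.9, -1.0]
width: 20.6
```

Call:
move_arm(
  increments=[
    [0,0,0,0,0,0],
    [0,0,0,0,0,0],
    [0,0,0,0,0,0],
    [0,0,0,0,0,0],
    [0,0,0,0,0,0],
    [0,0,-1,0,0,0],
    [0,0,-3.5,0,0,0],
    [0,0,-6.5,0,0,0],
    [0,0,-9.5,0,0,0],
    [0,0,-12.5,0,0,0],
    [0,0,-15.5,0,0,0],
    [0,0,-18.5,0,0,0],
    [0,0,-20,0,0,0],
    [0,0,-20.5,0,0,0],
  ],
  grip=0.15,
)

```text
clock: 12.55
eef_pos: [408.1, -157.1, 251.5]
tool_rot: [3.141, -0.004, 0.071]
force: [0.8, -0.1, 0.4]
width: 48.8
```

```bash
python3 - <<'E'
from h import *
s=ctrl.read_state();print(s["eef_pos"],s["tool_rot"],s["width"],s["force"],s["qpos"],s["clock"])
snap("wrist","w4");snap("top","t4")
a=cv2.imread("pics/w4_raw.png");b=cv2.imread("pics/t4_raw.png")
b=cv2.resize(b[200:340,330:480],None,fx=2.6,fy=2.6)
o=np.zeros((420,800,3),np.uint8);o[:,:400]=a[:,80:480];o[:b.shape[0],405:405+b.shape[1]]=b;cv2.imwrite("pics/pair2.png",o)
for yw in (.11,.11+np.pi): print(go(495,328,220,yw))
E
```

```text
[ 408.1  -157.06  251.54] [ 3.14 -0.    0.07] 48.84894282841973 [ 0.79 -0.08  0.39] [-0.1   0.33  0.53  2.07 -0.23  0.8  -0.93] 12.55
[ 12.17 -47.72   3.02   0.    -0.09  -2.22]
[ 12.17 -47.72   3.02  -0.14  -0.   177.78]
```

View pics/pair2.png

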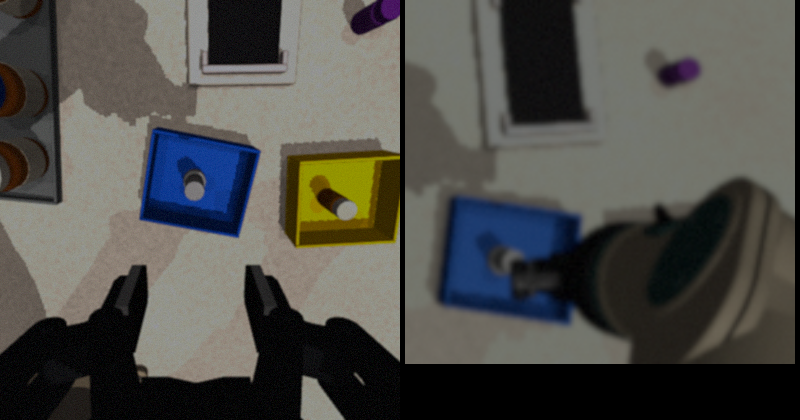

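Left pane: the cartridge stands in the blue bin (195,185) and the vial in the yellow bin (340,205), the vial leaning or perspective-slanted, well inside. Next, over to the carrier.

Call:
move_arm(
  increments=[
    [0.3,-1,0,0,0,0],
    [1,-3.5,0,0,0,0],
    [2,-7.5,0,0,0,-0.5],
    [3,-11.5,0,0,0,-0.5],
    [4,-15.5,0,0,0,-1],
    [5,-19.5,0,0,0,-1],
    [6,-23.5,0,0,0,-1],
    [7,-27.5,0,0,0,-1.5],
    [8,-31.5,0.5,0,0,-1.5],
    [9,-35.5,1,0,0,-2],
    [10,-39.5,1.5,0,0,-2.2],
    [11,-43.5,2,0,0,-2.2],
    [11.8,-46.5,2.6,0,0,-2.2],
    [12.2,-47.5,3,0,0,-2.2],
    [12.2,-47.7,3,0,0,-2.2],
    [12.2,-47.7,3,0,0,-2.2],
    [12.2,-47.7,3,0,0,-2.2],
  ],
  grip=1,
)

```text
clock: 14.35
eef_pos: [495.5, 325.5, 219.5]
tool_rot: [3.141, 0.0, 0.107]
force: [-1.0, -0.6, 0.3]
width: 85.3
```

```bash
python3 - <<'E'
from h import *
s=snap("wrist","w5");print(s["eef_pos"],s["tool_rot"],s["width"],s["qpos"])
print("pred",p("wrist",(495,328,100),s),p("wrist",(495,328,24),s))
E
```

```text
[495.46 325.55 219.5 ] [3.14 0.   0.11] 85.3373170959909 [-0.89  0.59  0.41  1.7  -0.29  0.91 -1.82]
pred [272.9  206.91] [273.42 186.56]
```

View pics/w5.png

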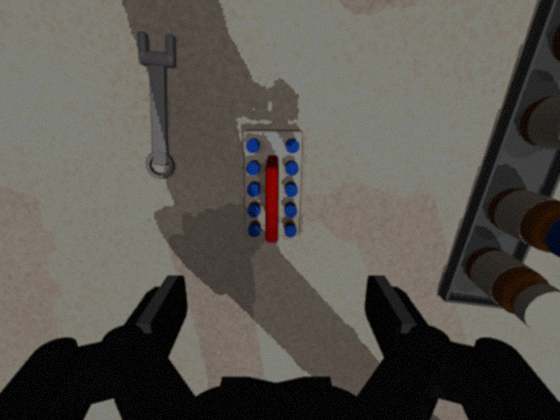

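The handle appears upright in the image, its top running from about (272,167) to (272,241) and aligned with the tool. Blue caps lie at u=253 and u=291.

```bash
python3 - <<'E'
from h import *
s=ctrl.read_state()
A,B=w("wrist",272,167,100,s),w("wrist",272,241,100,s);print(A,B,np.linalg.norm(A-B),(A+B)/2)
c=[w("wrist",u,v,42,s) for u,v in((253,145),(292,145),(290,229),(254,229))];print(c,np.mean(c,0))
d=c[0]+c[1]-c[2]-c[3];print(np.arctan2(d[1],d[0]))
c=[w("wrist",u,v,24,s) for u,v in((244,131),(300,131),(300,237),(246,237))];print(np.mean(c,0))
E
```

```text
[530.02 332.71 100.  ] [462.62 325.76 100.  ] 67.75267703487519 [496.32 329.24 100.  ]
[array([539.86, 353.57,  42.  ]), array([544.03, 314.56,  42.  ]), array([453.86, 305.6 ,  42.  ]), array([449.66, 344.93,  42.  ])] [496.85 329.66  42.  ]
0.09732286530652826
[494.59 329.29  24.  ]
```

Call:
move_arm(
  increments=[
    [0.1,-0.1,1,0,0,0.4],
    [0.1,-0.3,3.5,0,0,0.4],
    [0.1,-0.4,6.5,0,0,0.4],
    [0.1,-0.4,9.5,0,0,0.4],
    [0.1,-0.4,12.5,0,0,0.4],
    [0.1,-0.4,14.8,0,0,0.4],
    [0.1,-0.4,15.8,0,0,0.4],
    [0.1,-0.4,15.8,0,0,0.4],
    [0.1,-0.4,15.8,0,0,0.4],
  ],
)

```text
clock: 15.3
eef_pos: [496.6, 331.7, 62.1]
tool_rot: [-3.141, -0.001, 0.102]
force: [0.4, -1.2, 0.5]
width: 85.8
```

Call:
move_arm(
  increments=[
    [0,0,0,0,0,0],
    [0,0,0,0,0,0],
    [0,0,0,0,0,0],
    [0,0,0,0,0,0],
    [0,0,0,0,0,0],
    [0,0,0,0,0,0],
    [0,0,0,0,0,0],
    [0,0,0,0,0,0],
    [0,0,0,0,0,0],
    [0,0,0,0,0,0],
    [0,0,0,0,0,0],
    [0,0,0,0,0,0],
    [0,0,0,0,0,0],
  ],
  grip=-1,
)

```text
clock: 16.6
eef_pos: [495.9, 331.8, 61.3]
tool_rot: [3.142, 0.0, 0.103]
force: [-0.0, -0.2, -1.3]
width: 11.2
```

Call:
move_arm(
  increments=[
    [0,0,-0.3,0,0,0],
    [0,0,-1,0,0,0],
    [0,0,-2,0,0,0],
    [0,0,-3.5,0,0,0],
    [0,0,-5,0,0,0],
    [0,0,-7,0,0,0],
    [0,0,-9,0,0,0],
    [0,0,-11,0,0,0],
    [0,0,-13,0,0,0],
    [0,0,-14.5,0,0,0],
    [0,0,-15.5,0,0,0],
    [0,0,-16,0,0,0],
    [0,0,-16,0,0,0],
    [0,0,-16,0,0,0],
  ],
)

```text
clock: 18.0
eef_pos: [495.4, 331.6, 220.9]
tool_rot: [3.141, 0.001, 0.103]
force: [0.0, -0.2, -2.2]
width: 11.3
```

```bash
python3 - <<'E'
from h import *
s=snap("wrist","w6");print(s["eef_pos"],s["tool_rot"],s["width"],s["force"],s["torque"])
snap("scene","s6",(220,60,500,270),2)
a=cv2.imread("pics/w6_raw.png");b=cv2.imread("pics/s6.png")
o=np.zeros((420,800,3),np.uint8);o[:,:400]=a[:,80:480];o[:,400:]=b[:,:400];cv2.imwrite("pics/pair3.png",o)
print(go(607,-193,220,.08))
E
```

```text
[495.44 331.58 220.87] [3.14 0.   0.1 ] 11.318170453602313 [ 0.04 -0.19 -2.2 ] [-0.04 -0.01 -0.  ]
[ 5.74 53.32  0.09  0.05  0.08  1.29]
```

View pics/pair3.png

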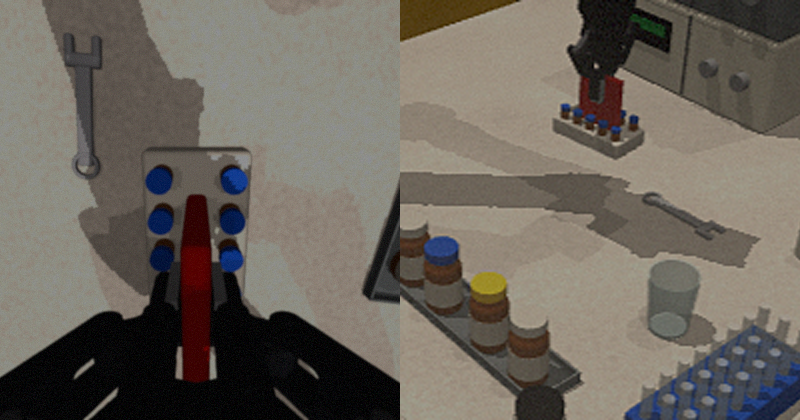

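The carrier is held level (left pane: block far edge at v≈150; right pane: level, bottles and wrench untouched). Next, across the bottles at 220 mm TCP height (underside about 160 mm).

Call:
move_arm(
  increments=[
    [0,0.4,0,0,0,0],
    [0.1,1.4,0,0,0,0],
    [0.3,3,0,0,0,0],
    [0.6,5.5,0,0,0,0.1],
    [0.9,8.5,0,0,0,0.2],
    [1.3,12,0,0,0,0.3],
    [1.7,16,0,0,0,0.4],
    [2.2,20,0,0,0,0.5],
    [2.6,24,0,0,0,0.6],
    [3,28,0,0,0,0.7],
    [3.5,32,0,0,0,0.8],
    [3.9,36,0,0,0,0.9],
    [4.3,40,0,0,0,1],
    [4.7,43.5,0,0,0,1.1],
    [5,46.5,0,0,0,1.2],
    [5.3,49,0,0,0,1.3],
    [5.5,51,0,0,0,1.3],
    [5.6,52.5,0,0,0,1.3],
    [5.7,53.2,0,0,0,1.3],
    [5.7,53.3,0,0,0,1.3],
  ],
)

```text
clock: 20.1
eef_pos: [606.7, -193.8, 221.3]
tool_rot: [3.141, 0.0, 0.078]
force: [0.6, -0.1, -1.9]
width: 11.2
```

Call:
move_arm(
  increments=[
    [0,0,0,0,0,0],
    [0,0,0,0,0,0],
    [0,0,0,0,0,0],
  ],
)

```text
clock: 20.4
eef_pos: [607.2, -191.3, 221.3]
tool_rot: [-3.141, 0.0, 0.081]
force: [-0.3, -0.5, -2.3]
width: 11.6
```

```bash
python3 - <<'E'
from h import *
s=snap("wrist","w7");print(s["eef_pos"],s["tool_rot"],s["width"],s["force"],s["clock"])
a=cv2.imread("pics/w7_raw.png")[40:440,100:460]
snap("top","t7");b=cv2.imread("pics/t7_raw.png")[170:310,330:480]
a=cv2.resize(a,None,fx=1.1,fy=1.1);b=cv2.resize(b,None,fx=2.6,fy=2.6)
o=np.zeros((430,800,3),np.uint8);o[:a.shape[0],:a.shape[1]]=a;o[:b.shape[0],405:405+b.shape[1]]=b
cv2.imwrite("pics/pair4.png",np.clip(o*1.4,0,255).astype(np.uint8))
# carrier in tool: far edge of block from w6
q=dict(s);q["eef_pos"]=np.array([495.44,331.58,220.87]);q["tool_rot"]=np.array([3.141,.001,.103])
L,Rr=w("wrist",223,151,184,q),w("wrist",331,150,184,q)
M=R.from_euler('xyz',q["tool_rot"]).inv()
print(M.apply(L-q["eef_pos"]),M.apply(Rr-q["eef_pos"]))
E
```

```text
[ 607.21 -191.27  221.32] [-3.14  0.    0.08] 11.56628581130561 [-0.34 -0.48 -2.3 ] 20.4
[ 58.73 -30.03  36.79] [59.26 31.24 36.83]
```

View pics/pair4.png

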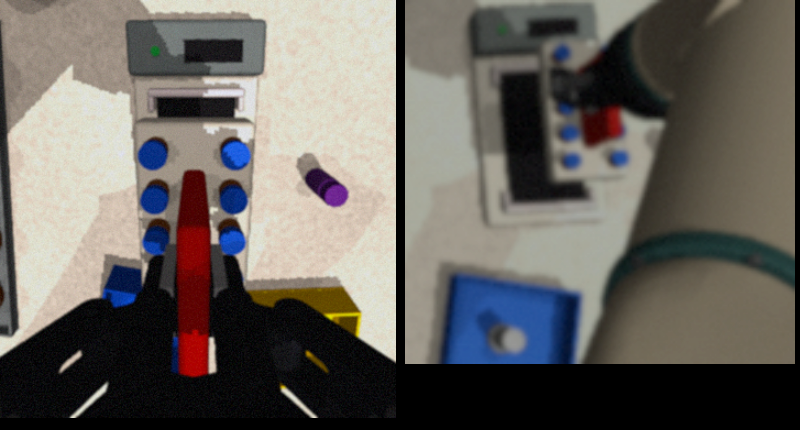

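```bash
python3 - <<'E'
from h import *
s=ctrl.read_state()
L,Rr=w("wrist",234.5,121.8,34,s),w("wrist",320.9,120,34,s);m=(L+Rr)/2
d=L-Rr;print(L,Rr,np.linalg.norm(d),"yaw",np.arctan2(-d[0],d[1]),m,s["eef_pos"])
b=[(330+(u-405)/2.6,170+v/2.6) for u,v in((474,56),(490,224),(606,216))]
print([w("top",*q,18) for q in b])
y=.08;print("centre",m-71*np.array([np.cos(y),np.sin(y),0]))
print(go(607,-193.5,110,.078))
E
```

```text
[ 672.6  -144.37   34.  ] [ 681.38 -231.37   34.  ] 87.44595436142971 yaw 0.10061998962170714 [ 676.99 -187.87   34.  ] [ 607.19 -191.74  221.35]
[array([ 683.71, -126.1 ,   18.  ]), array([ 515.77, -141.91,   18.  ]), array([ 526.96, -256.14,   18.  ])]
centre [ 606.21 -193.54   34.  ]
[-0.03  0.18 11.13 -0.02  0.    0.17]
```

Call:
move_arm(
  increments=[
    [0,0.1,0.3,0,0,-0.3],
    [0,0.1,1,0,0,-0.3],
    [0,0.1,2,0,0,-0.3],
    [0,0.1,3.2,0,0,-0.3],
    [0,0.1,4.6,0,0,-0.3],
    [0,0.1,6,0,0,-0.3],
    [0,0.1,7.4,0,0,-0.3],
    [0,0.1,8.6,0,0,-0.3],
    [0,0.1,9.6,0,0,-0.3],
    [0,0.1,10.3,0,0,-0.3],
    [0,0.1,10.7,0,0,-0.3],
    [0,0.1,10.9,0,0,-0.3],
    [0,0.1,11,0,0,-0.3],
    [0,0.1,11,0,0,-0.3],
    [0,0.1,11,0,0,-0.3],
    [0,0.1,11,0,0,-0.3],
    [0,0.1,11,0,0,-0.3],
  ],
)

```text
clock: 22.2
eef_pos: [607.3, -193.6, 111.6]
tool_rot: [3.142, -0.0, 0.085]
force: [0.6, -0.4, -2.0]
width: 11.3
```

```bash
python3 - <<'E'
from h import *
s=snap("wrist","w8");print(s["eef_pos"],s["tool_rot"],s["width"],s["force"],s["torque"],s["qd"],s["clock"])
a=cv2.imread("pics/w8_raw.png")[0:400,100:460]
snap("scene","s8",(130,220,270,330),2.85);b=cv2.imread("pics/s8.png")
o=np.zeros((400,765,3),np.uint8);o[:,:360]=a;o[:b.shape[0],365:365+b.shape[1]]=b[:,:400]
cv2.imwrite("pics/pair5.png",np.clip(o*1.3,0,255).astype(np.uint8))
y=.085
for n in("wrist","scene"):
  for sx,sy in((1,1),(1,-1),(-1,1),(-1,-1)):
    P=lambda x,yy,z:(606+x*np.cos(y)-yy*np.sin(y),-193+x*np.sin(y)+yy*np.cos(y),z)
    print(n,sx,sy,"lip",p(n,P(sx*66,sy*39,34),s),"carr top corner",p(n,P(sx*60,sy*32,s["eef_pos"][2]-61+24),s))
E
```

```text
[ 607.32 -193.6   111.57] [ 3.14 -0.    0.09] 11.27889613160635 [ 0.62 -0.44 -2.01] [-0.02  0.01  0.02] [ 0.  0. -0. -0.  0.  0. -0.] 22.2
wrist 1 1 lip [217.91 134.59] carr top corner [218.36 150.96]
wrist 1 -1 lip [331.78 134.56] carr top corner [330.99 150.93]
wrist -1 1 lip [227.43 300.33] carr top corner [228.55 326.87]
wrist -1 -1 lip [322.59 300.33] carr top corner [321.21 326.87]
scene 1 1 lip [221.11 272.55] carr top corner [215.71 260.51]
scene 1 -1 lip [194.43 291.1 ] carr top corner [193.23 275.59]
scene -1 1 lip [186.07 245.01] carr top corner [183.23 235.42]
scene -1 -1 lip [159.69 261.34] carr top corner [161.   248.82]
```

View pics/pair5.png

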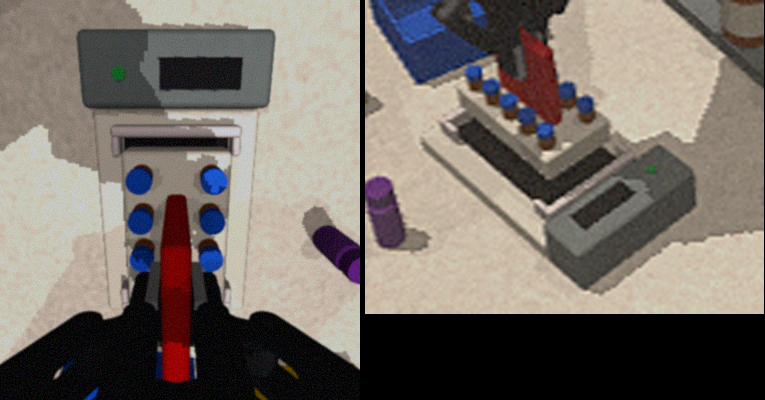

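Wrist view: the carrier's far edge is centred at u≈276, between lips centred at u≈277. Its edges run parallel to the dock's, and the cheek gap matches the prediction to about 2 px. In the scene view the carrier hangs level and clear above the guides. Handing in.

```bash
python3 -c "
from cell import ctrl
print(ctrl.finish_job())"
```

```text
the job is handed in; nothing more can be done
None
```

The job is handed in at about 22 s on the robot's clock, against the limit of 72 s. The hand-in gave no verdict.

**Leftovers:** The wrist view showed the vial inside the yellow bin and the cartridge inside the blue bin, both released. I did not look into both bins again after that, and the purple look-alike was left alone.

**Carrier crossing:** I gripped the carrier by its red handle and carried it level over the bottles, with its underside at about 160 mm. The pictures I viewed showed nothing disturbed.

**Final pose:**
- **Position:** The TCP is at (607.3, −193.6, 111.6) mm with yaw 0.085. My estimate of the dock centre is (606, −193) mm, yaw about 0.07–0.10.
- **Height:** The carrier's underside is about 16 mm above the guide tops.
- **Hold:** The carrier is level and still, gripped at 11.3 mm width. The vertical force reads −2.0 N, close to its weight alone, so nothing suggests contact with the dock.

**Disagreements:** The dock centre differed by up to about 6 mm between the cameras, and I took the closer wrist views. The dock yaw readings ranged from 0.03 to 0.11 rad across individual edges. In the last wrist view, the cheek edge was about 2 px from where I predicted.

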